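# Lock a link on its stud with a hairpin clip

### The arm

A 6-joint arm with a two-finger parallel gripper is mounted at the origin on a cart in front of the work surface, level with it; the furniture and walls round the work are solid. World frame = base frame: x ahead of the robot, y to its left, z up, the work surface at z = 0. Lengths are in m, angles in rad, forces in N, time in s.
With the tool pointing down it reaches from about 0.3 to 0.875 m from the base axis. Payload 6.4 kg.
Tool frame: the origin (TCP) lies at the very end of the fingers, on their centre line; the grasp point (between the pads) lies grip_point_offset behind it (grip_point_offset is the distance from the TCP to the grasp point, in m); y points along the fingers, x is the direction in which the jaws open and shut, and the axes are right-handed (so a half turn about y gives the same grasp; the last joint's range is limited). The gripper opens to 85 mm and grips with 20 to 120 N. Pads are 22 mm wide; open, the fingers measure 114 mm over their backs; the gripper's body (76 mm by 85 mm) begins 54 mm behind the grasp point. The pads swing forward as they close: fully open they stand 13 mm farther back than shut.
Start: joints at [1.015, 0.181, 1.607, -0, 1.354, -0.206], TCP at [0.197, 0.54, 0.203] pointing down, gripper open.
Joint ranges: [-2.99, 2.99], [-0.89, 2.07], [0.3, 2.58], [-1.14, 4.28], [0, 2.63], [-3.12, 3.12]. Speed limits (rad/s): [2.57, 2.57, 3.01, 3.14, 3.14, 3.14].

### API

Orientations are given as a unit quaternion [w, x, y, z].
In Python, from bench import get_obs, camera, camera_model, hand_in, grip_point_offset gives the robot as it stands.
- The arm moves only by the shell command python3 -m jog 'ROWS'. ROWS is JSON, a list of rows, each a list of 7 numbers: the shift along the tool's x, y, z in mm, then the turn, a rotation vector about the tool's x, y, z in degrees, then the gripper's target within -1 to 1 (shut at 1, half-way at 0, fully open at -1). In form: [[x, y, z, ax, ay, az, grip], ...]. A call has 1 to 8 rows; each row shifts and turns the commanded pose from where the row before left it, along the tool's axes as they then stand; what a row does not reach is not made up. A row lasts 1/12 s, in which the tool goes at most 41.7 mm and 7.16 degrees, less where a joint would pass 70% of its speed; a pose out of reach is approached as far as the arm can. A call is refused whole if a number of a shift passes 41.7 or a number of a turn 7.16, either way. A call with a gripper value outside its range is refused whole. The fingers move at their own pace and stop on an object; the grip force is fixed at half the most. Time passes only in rows, so rows that do not move let the fingers close. It gives the time, the measured TCP pose, the force and the opening at its end, in the units of the state.
- get_obs(): the state, without advancing time (a new reading comes with each control period).
- camera(name): name is "scene" or "top" or "wrist"; returns the picture (400x640x3 uint8, blue, green, red); there is no depth.
- camera_model(name): a dict with "K" (3x3 intrinsics, pixels), "pose" (4x4, takes a point from camera to world coordinates). Camera axes: x right, y down, z forward; pixel columns grow to the right and rows downward; lengths in m; the calibration is good to about 2 mm. A picture is of the moment at which its call begins: read the wrist's pose just before it. camera_model takes no time and is no camera call; for the wrist camera it gives the pose at the moment of the call.
- hand_in(): hands the job in, once; it reports no verdict.
The state is a dict: "time_s": time; "q": joint angles; "dq": joint speeds; "joint_efforts": joint torques, N m; "eef_pos": TCP position; "eef_rot": TCP orientation; "wrist_force": force on the tool from outside, world axes, zero at the start; "torque": the same for the moment, N m; "opening": opening from 0.0 (shut) to 1.0 (fully open).
Only numpy, scipy, OpenCV 4.12 (cv2) and the standard library are available. Lean on these libraries where they do the work, as an engineer would, in place of code of your own. Each camera call takes 0.05 s, during which the arm holds its last target.

### The job

The link hanging on the bracket's cross-drilled stud is not secured yet. Take the hairpin clip out of its rack, find the hole in the stud with the tip of the straight leg, and slide the clip gently down until it is fully home with its bowed leg hugging the stud; then let go. Do not force anything, and leave the other things on the bench where they are.

Things in the scene. Friction and masses are not known exactly. Their poses are not given: they have to be found in the camera images.
- clip_grip (a point): Centre of the hairpin clip's black grip, 12 (x) x 24 (y) x 28 (z) mm, pinched across x or y. Clip axes: z up, y from straight to bowed leg, x across the clip's plane. It stands upright in the rack at first; mass 60 to 110 g. Under the grip a dark steel ferrule, 12 x 16 x 18 mm high; its flat underside, 32 mm below this point, rests on the rack.
- clip_tip (a point): Round tip of the clip's straight leg (steel wire 5 mm thick, straight down from the ferrule at x = y = 0), 80 mm below clip_grip. The bowed leg, of the same wire, reaches out to y = +18.5 mm and ends in an outward flare 12 mm higher than this tip, so the straight leg enters the hole before the bowed leg meets the stud.
- clip_seat (a point): Point on the straight leg, 44 mm below clip_grip and 36 mm above clip_tip, that comes within about 1.5 mm of the height of the stud's axis when the clip is home. Axes as clip_grip.
- clip_bow (a joint): Spring hinge of the bowed leg, rad: 0 relaxed, grows as the bow is spread. About 0.08 to 0.1 while passing the stud; springs back below 0.05 when hugging it. Spreading it over the stud takes roughly 6 to 15 N downward; then it snaps on and the ferrule's underside meets the top of the stud, a hard stop: stop pressing by 25 N (over 50 N harms the bracket).
- bracket: Fixed grey steel L-bracket: base 95 x 110 x 12 mm, upright plate 96 mm high. Origin at the base's underside below the stud's axis, z up. A level round steel stud, 22 mm in diameter, axis 65 mm above the bench, sticks out along -x in front of a dark link and a washer. The clip goes on from above with its plane square to the stud (clip x along the stud), bowed leg on either side.
- stud_root (a point): On the stud's axis at the washer's front face; axes as the bracket's. A vertical hole (8 mm, countersunk to 12) goes through the stud's middle. Its place is not measured: its centre is 15 to 31 mm from this point along -x, and 14 mm from the stud's free end. The leg's tip, slid along the crest with 3 to 5 N, drops into it. Washer 30 mm, link eye behind it 34 mm in diameter.
- clip_rack: Fixed aluminium block 70 (x) x 60 (y) x 60 (z) mm with two slots through it from above, each 8 (x) x 28 (y) mm; the clip stands in the slot at x = -16 mm, clip axes parallel to the rack's; the other slot is empty. Origin at the centre of its underside.
- hex_key: Bystander: bent hex key lying flat, 29 x 105 x 6 mm, origin at its underside. Leave alone.
- plug_gauge: Bystander: plug gauge, a steel rod with a dark knurled middle, lying flat, 13 x 80 x 11 mm, origin at its underside. Leave alone.
There are look-alikes about, which are no part of the job. Of the things shaped like the bracket, the grey one is meant.

How it is judged:
By the outcome, as a careful person would: the job done as asked, in the order asked, and still so for the second after the job is handed in, with the robot touching nothing.
It also fails if it takes over 69 s, if anything falls off the work surface, if the arm or the gripper's body presses on something with over 40 N, if the wrist force passes 120 N, or if a joint passes its speed limit or range.

## Working session

There is one attempt and no reset: what is moved stays moved. The work goes in short steps, Python scripts to look and compute and a shell command to move; the robot and the scene stay as the last step left them, time stands still between calls to the robot, and variables do not carry over. Pictures are saved under pics/ and viewed, and the job is handed in when it is done.

```bash
ls; mkdir -p pics; python3 - <<'E'
from bench import *
import cv2,numpy as np
print(get_obs(),grip_point_offset)
for n in["scene","top","wrist"]:
    m=camera_model(n);print(n,np.round(m["K"],1).tolist(),np.round(m["pose"],3).tolist())
    cv2.imwrite(f"pics/{n}0.png",camera(n))
E
```

```text
pics
{'time_s': 0.0, 'q': array([ 1.01465051e+00,  1.81569709e-01,  1.60800816e+00,  3.41586508e-05,
        1.35381248e+00, -2.06258519e-01]), 'dq': array([ 5.09204388e-04, -7.18138913e-05, -8.38678396e-04, -1.47486764e-03,
        2.10710654e-03,  6.57059114e-04]), 'joint_efforts': array([ 6.36841451e-04, -4.44876587e+01, -3.51335263e+01, -3.31929205e-04,
        9.04248096e-03,  1.69521502e-05]), 'eef_pos': array([0.19672837, 0.53965365, 0.20206801]), 'eef_rot': array([-0.57915664,  0.57963488,  0.40475054, -0.40592855]), 'wrist_force': array([-0.27555477, -0.20133078,  0.53228057]), 'torque': array([ 0.01346044, -0.01616039, -0.00906335]), 'opening': 0.9998590002251319} 0.0187
scene [[495.3, 0.0, 318.1], [0.0, 495.3, 198.2], [0.0, 0.0, 1.0]] [[0.437, -0.426, 0.792, -0.216], [-0.899, -0.227, 0.374, -0.618], [0.02, -0.876, -0.482, 0.576], [0.0, 0.0, 0.0, 1.0]]
top [[373.6, 0.0, 319.9], [0.0, 373.6, 201.8], [0.0, 0.0, 1.0]] [[-0.002, -0.999, 0.038, 0.56], [-1.0, 0.001, -0.028, -0.243], [0.027, -0.038, -0.999, 0.938], [0.0, 0.0, 0.0, 1.0]]
wrist [[295.8, 0.0, 314.7], [0.0, 295.8, 199.5], [0.0, 0.0, 1.0]] [[0.344, 0.901, 0.266, 0.129], [0.939, -0.329, -0.1, 0.565], [-0.002, 0.284, -0.959, 0.374], [0.0, 0.0, 0.0, 1.0]]
```

View pics/scene0.png

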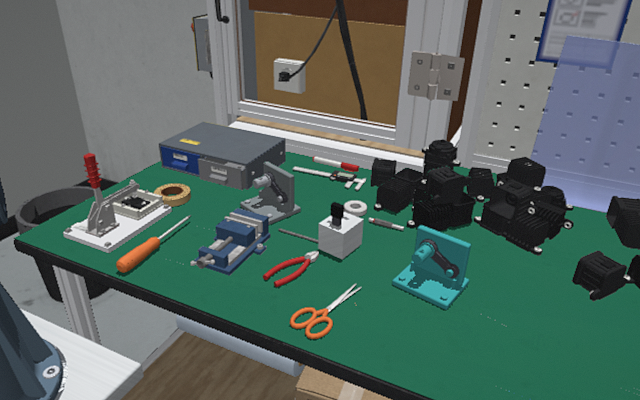

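View pics/top0.png

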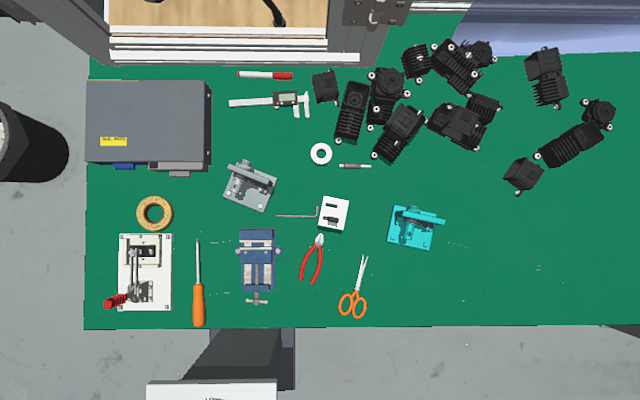

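View pics/wrist0.png

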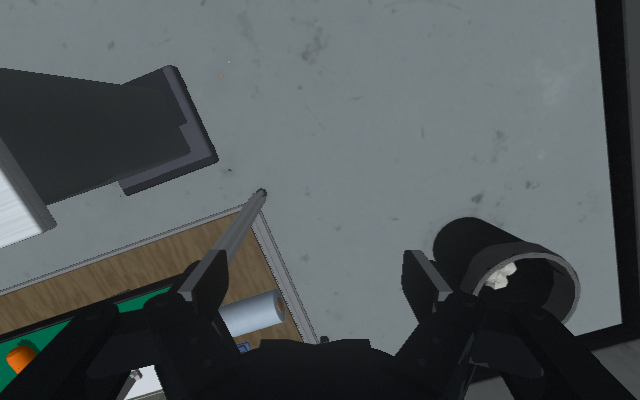

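Candidates shaped like the bracket: the grey one at top (250,187) / scene (270,190), and the cyan one at top (415,228) / scene (432,265). Grey is the one meant. The rack is at top (333,213). I'll confirm both in enlarged crops.

```bash
python3 - <<'E'
import cv2,numpy as np
t=cv2.imread("pics/top0.png");s=cv2.imread("pics/scene0.png")
a=cv2.resize(t[145:245,210:360],None,fx=5,fy=5,interpolation=cv2.INTER_CUBIC)
cv2.imwrite("pics/topc.png",a)
b=cv2.resize(s[150:270,230:400],None,fx=4.5,fy=4.5,interpolation=cv2.INTER_CUBIC)
cv2.imwrite("pics/scc.png",b)
E
```

```text
(no output)
```

View pics/topc.png

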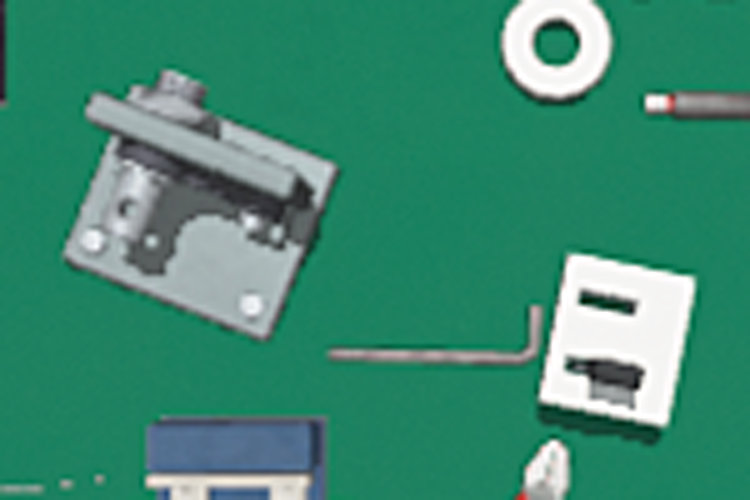

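View pics/scc.png

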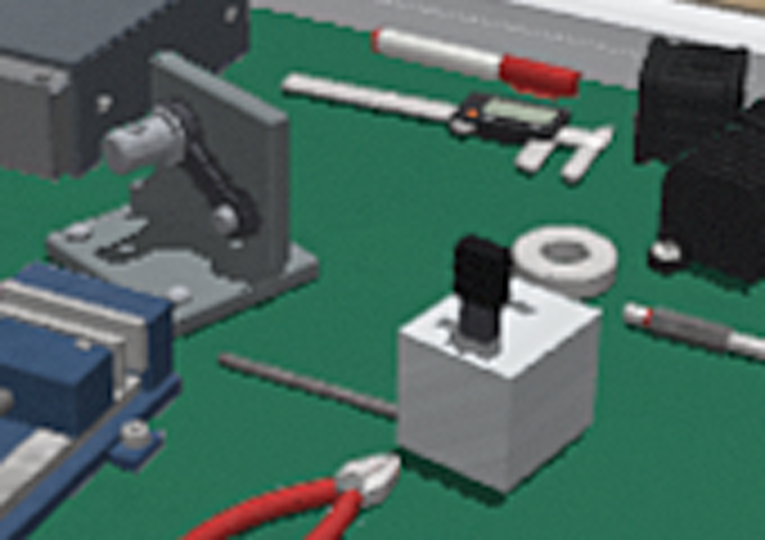

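Confirmed. The grey bracket's stud hole shows at top px ≈(235.6,186.4). In the rack, the clip sits in the near slot with the bow side to image-left (+y). Next I'll turn these into positions.

```bash
cat > h.py <<'E'
from bench import *
import cv2,numpy as np
from scipy.spatial.transform import Rotation as R
def ray(m,uv,z):
    K=np.array(m["K"]);P=np.array(m["pose"])
    d=P[:3,:3]@np.linalg.solve(K,[uv[0],uv[1],1.]);c=P[:3,3]
    return c+d*(z-c[2])/d[2]
def proj(m,p):
    P=np.array(m["pose"]);q=np.array(m["K"])@(P[:3,:3].T@(np.array(p)-P[:3,3]));return q[:2]/q[2]
def rot(o): w,x,y,z=o["eef_rot"];return R.from_quat([x,y,z,w])
def st():
    o=get_obs();print(round(o["time_s"],2),np.round(o["eef_pos"],4),np.round(rot(o).as_matrix(),3).tolist(),"F",np.round(o["wrist_force"],1),"op",round(o["opening"],3));return o
E
python3 - <<'E'
from h import *
t=camera_model("top")
def c(u,v): return (210+(u+.5)/5-.5,145+(v+.5)/5-.5)
print("rack top");
P=[ray(t,c(*p),.06) for p in[(568,252),(695,277),(665,430),(540,405)]]
print(np.round(P,4),np.mean(P,0))
for p in[(580,292),(636,302),(578,365)]: print("slot",ray(t,c(*p),.06).round(4))
print("grip top",ray(t,c(613,375),.106).round(4))
print("hole",ray(t,c(128,207),.076).round(4))
print("stud end crest",ray(t,c(118,235),.076).round(4),"root",ray(t,c(145,167),.076).round(4))
print("plate top",[ray(t,c(*p),.096).round(4) for p in[(88,108),(293,190)]],[ray(t,c(*p),.012).round(4) for p in[(68,257),(268,335),(338,165)]])
E
```

```text
rack top
[[ 0.6097 -0.2749  0.06  ]
 [ 0.5978 -0.3348  0.06  ]
 [ 0.5258 -0.3203  0.06  ]
 [ 0.5377 -0.2615  0.06  ]] [ 0.5677662  -0.29786021  0.06      ]
slot [ 0.5908 -0.2805  0.06  ]
slot [ 0.5861 -0.3069  0.06  ]
slot [ 0.5565 -0.2794  0.06  ]
grip top [ 0.5522 -0.2931  0.106 ]
hole [ 0.6296 -0.0718  0.076 ]
stud end crest [ 0.6167 -0.0673  0.076 ] root [ 0.648  -0.0795  0.076 ]
plate top [array([ 0.6726, -0.0576,  0.096 ]), array([ 0.6357, -0.1496,  0.096 ])] [array([ 0.61  , -0.0299,  0.012 ]), array([ 0.5714, -0.1283,  0.012 ]), array([ 0.6556, -0.1625,  0.012 ])]
```

```bash
python3 - <<'E'
from h import *
o=st()
x=rot(o).as_matrix()[:,0]
print(np.degrees(np.arctan2(x[1],x[0])))
w=camera_model("wrist");P=np.array(w["pose"]);print((rot(o).inv().apply(P[:3,3]-o["eef_pos"])).round(4), (rot(o).as_matrix().T@P[:3,:3]).round(3))
E
```

```text
0.15 [0.1968 0.5398 0.2023] [[0.343, -0.001, -0.939], [0.939, -0.001, 0.343], [-0.001, -1.0, 0.0]] F [ 1.1 -0.4 -0.9] op 1.0
69.95914366210904
[ 0.0003 -0.1718  0.0723] [[ 1.    -0.001 -0.001]
 [ 0.001 -0.285  0.959]
 [-0.001 -0.959 -0.285]]
```

```bash
python3 -m jog '[[-27.5,0,-25.8,0,0,0,-1],[-27.5,0,-25.8,0,0,0,-1],[-27.5,0,-25.8,0,0,0,-1],[-27.5,0,-25.8,0,0,0,-1],[-27.5,0,-25.8,0,0,0,-1],[-27.5,0,-25.8,0,0,0,-1],[-27.5,0,-25.8,0,0,0,-1],[-27.5,0,-25.8,0,0,0,-1]]'
python3 -m jog '[[-27.5,0,-25.8,0,0,0,-1],[-27.5,0,-25.8,0,0,0,-1],[-27.5,0,-25.8,0,0,0,-1],[-27.5,0,-25.8,0,0,0,-1],[-27.5,0,-25.8,0,0,0,-1],[-27.5,0,-25.8,0,0,0,-1],[-27.5,0,-25.8,0,0,0,-1],[-27.5,0,-25.8,0,0,0,-1]]'
```

```text
time_s: 0.82
eef_pos: [0.3156, 0.2611, 0.2029]
eef_rot: [-0.579, 0.579, 0.406, -0.405]
wrist_force: [1.1, -0.3, 0.2]
opening: 1.0
time_s: 1.48
eef_pos: [0.4343, -0.0165, 0.203]
eef_rot: [-0.579, 0.58, 0.405, -0.405]
wrist_force: [-0.7, 0.5, -0.2]
opening: 0.998
```

```bash
python3 -m jog '[[-27.5,0,-25.8,0,0,0,-1],[-27.5,0,-25.8,0,0,0,-1],[-27.5,0,-25.8,0,0,0,-1],[-27.5,0,-25.8,0,0,0,-1],[-27.5,0,-25.8,0,-4.4,0,-1],[0,0,0,0,-4.3,0,-1],[0,0,0,0,0,0,-1],[0,0,0,0,0,0,-1]]'; python3 - <<'E'
from h import *
o=st()
m=camera_model("wrist");np.save("w1.npy",m["pose"]);cv2.imwrite("pics/w1.png",camera("wrist"))
E
```

```text
time_s: 2.15
eef_pos: [0.5076, -0.1878, 0.2023]
eef_rot: [0.548, -0.547, -0.447, 0.447]
wrist_force: [-0.4, 0.2, 0.3]
opening: 0.996
2.15 [ 0.5076 -0.1878  0.2023] [[0.199, -0.001, -0.98], [0.98, 0.001, 0.199], [0.001, -1.0, 0.002]] F [-0.4  0.2  0.3] op 0.996
```

View pics/w1.png

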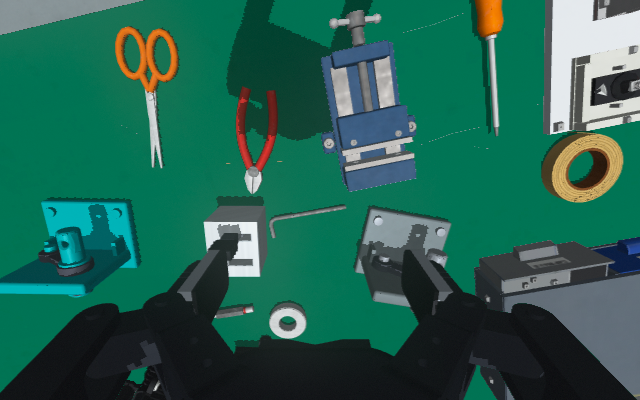

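The view shows the rack at (235,240) with the clip partly behind the left finger, and the grey bracket at (400,250). I'll move above the clip and look again.

```bash
python3 -m jog '[[-31.7,0,-21.6,0,0,0,-1],[-31.7,0,-21.6,0,0,0,-1],[-31.7,0,-21.6,0,0,0,-1],[0,0,0,0,0,0,-1],[0,0,0,0,0,0,-1]]'; python3 - <<'E'
from h import *
o=st()
m=camera_model("wrist");np.save("w2.npy",m["pose"]);im=camera("wrist");cv2.imwrite("pics/w2.png",im)
cv2.imwrite("pics/w2c.png",cv2.resize(im[170:330,230:400],None,fx=3.5,fy=3.5,interpolation=cv2.INTER_CUBIC))
im=camera("top")
cv2.imwrite("pics/t2c.png",cv2.resize(im[145:245,210:360],None,fx=5,fy=5,interpolation=cv2.INTER_CUBIC))
E
```

```text
time_s: 2.62
eef_pos: [0.553, -0.2942, 0.2023]
eef_rot: [0.548, -0.547, -0.448, 0.448]
wrist_force: [0.6, -0.5, -0.2]
opening: 1.0
2.62 [ 0.553  -0.2942  0.2023] [[0.199, -0.001, -0.98], [0.98, 0.001, 0.199], [0.001, -1.0, 0.001]] F [ 0.6 -0.5 -0.2] op 1.0
```

View pics/w2c.png

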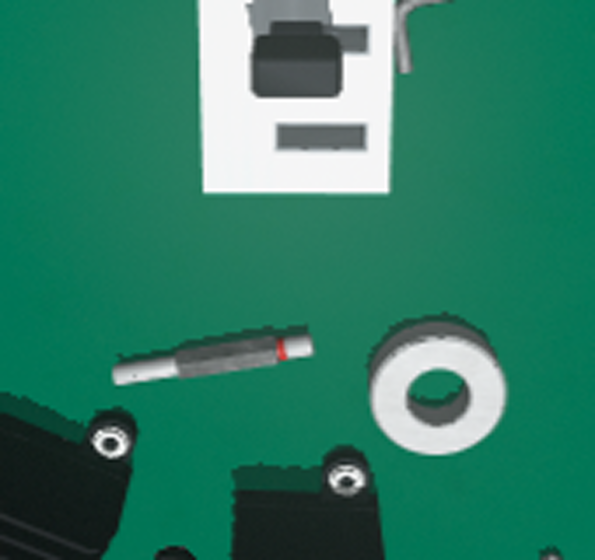

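View pics/t2c.png

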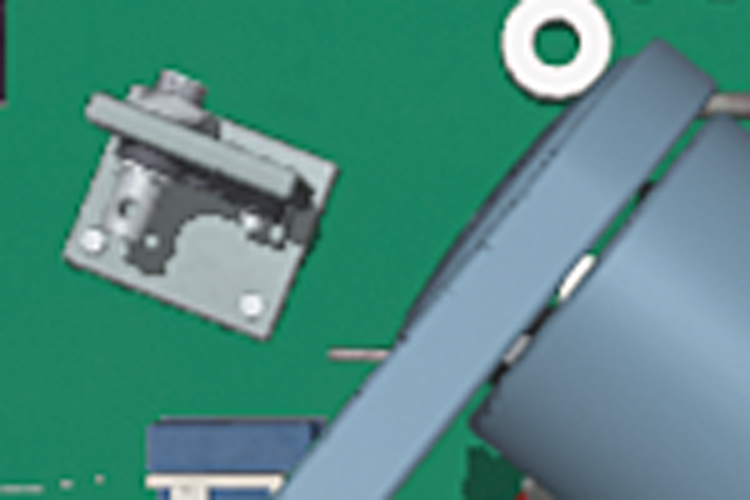

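```bash
python3 - <<'E'
import cv2
im=cv2.imread("pics/w2.png")
cv2.imwrite("pics/w2d.png",cv2.resize(im[130:235,280:350],None,fx=5.7,fy=5.7,interpolation=cv2.INTER_NEAREST))
E
```

```text
(no output)
```

View pics/w2d.png

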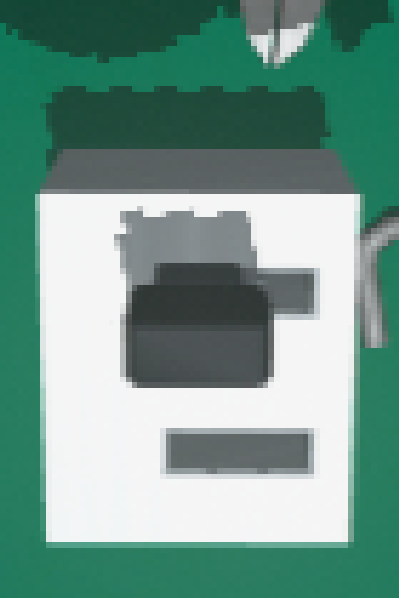

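```bash
python3 - <<'E'
from h import *
m=dict(K=camera_model("wrist")["K"],pose=np.load("w2.npy"))
c=lambda u,v:(280+u/5.7-.5,130+v/5.7-.5)
print("grip",ray(m,c(200,355),.106).round(4),[ray(m,c(*p),.106).round(4) for p in[(127,355),(273,355),(200,325),(200,385)]])
P=[ray(m,c(*p),.06) for p in[(37,193),(360,193),(352,545),(46,545)]];print(np.round(P,4),np.mean(P,0))
o=st();ps=-11.35;
g=np.mean(P,0)[:2]+R.from_euler('z',ps,degrees=True).apply([-.016,0,0])[:2];print(g)
E
```

```text
grip [ 0.5526 -0.294   0.106 ] [array([ 0.5502, -0.3058,  0.106 ]), array([ 0.555 , -0.2823,  0.106 ]), array([ 0.5476, -0.293 ,  0.106 ]), array([ 0.5576, -0.2951,  0.106 ])]
[[ 0.5277 -0.3202  0.06  ]
 [ 0.5398 -0.2608  0.06  ]
 [ 0.6091 -0.2746  0.06  ]
 [ 0.5969 -0.3344  0.06  ]] [ 0.56841508 -0.2975055   0.06      ]
2.72 [ 0.5527 -0.2924  0.2029] [[0.197, -0.001, -0.98], [0.98, 0.001, 0.197], [0.001, -1.0, 0.001]] F [-0.1  1.1 -0.6] op 1.003
[ 0.55272799 -0.29435667]
```

Wrist and top views agree on the grip at (0.5527,-0.2942), with the yaw aligned. I'll descend and grip it across y.

```bash
python3 -m jog '[[0,30,0,0,0,0,-1],[0,30,0,0,0,0,-1],[0,30,0,0,0,0,-1],[0,25,0,0,0,0,-1],[0,12,0,0,0,0,-1],[0,0,0,0,0,0,-1],[0,0,0,0,0,0,-1]]'; python3 - <<'E'
from h import *
for i in range(3): st()
im=camera("wrist");cv2.imwrite("pics/w3.png",im)
E
```

```text
time_s: 3.3
eef_pos: [0.5532, -0.2931, 0.0767]
eef_rot: [-0.547, 0.547, 0.448, -0.448]
wrist_force: [-0.5, 0.5, -0.0]
opening: 0.998
3.3 [ 0.5532 -0.2931  0.0767] [[0.196, 0.0, -0.981], [0.981, 0.0, 0.196], [0.0, -1.0, -0.0]] F [-0.5  0.5 -0. ] op 0.998
3.3 [ 0.5532 -0.2931  0.0767] [[0.196, 0.0, -0.981], [0.981, 0.0, 0.196], [0.0, -1.0, -0.0]] F [-0.5  0.5 -0. ] op 0.998
3.3 [ 0.5532 -0.2931  0.0767] [[0.196, 0.0, -0.981], [0.981, 0.0, 0.196], [0.0, -1.0, -0.0]] F [-0.5  0.5 -0. ] op 0.998
```

View pics/w3.png

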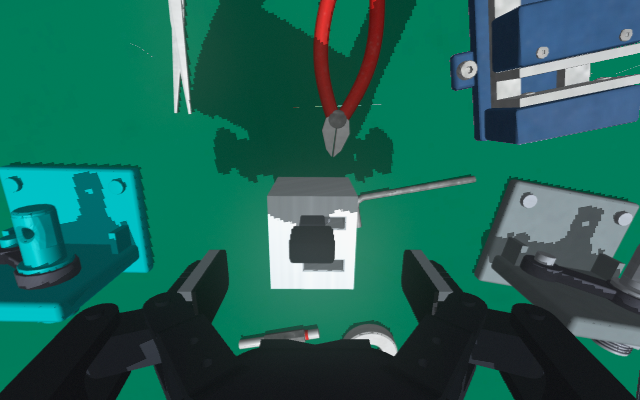

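The grip is centred between the pads. Closing now.

```bash
python3 -m jog '[[0,0,0,0,0,0,0],[0,0,0,0,0,0,0.2],[0,0,0,0,0,0,0.4],[0,0,0,0,0,0,0.6],[0,0,0,0,0,0,1],[0,0,0,0,0,0,1],[0,0,0,0,0,0,1],[0,0,0,0,0,0,1]]'; python3 -m jog '[[0,0,0,0,0,0,1],[0,0,0,0,0,0,1],[0,0,0,0,0,0,1],[0,0,0,0,0,0,1]]'
```

```text
time_s: 4.02
eef_pos: [0.5534, -0.2945, 0.0767]
eef_rot: [-0.547, 0.547, 0.448, -0.448]
wrist_force: [-0.1, 0.0, 6.0]
opening: 0.213
time_s: 4.35
eef_pos: [0.5534, -0.2945, 0.0767]
eef_rot: [-0.546, 0.547, 0.448, -0.448]
wrist_force: [-0.4, -0.5, 5.8]
opening: 0.214
```

```bash
python3 - <<'E'
from h import *
st();im=camera("wrist");cv2.imwrite("pics/w4.png",im[120:400,120:520])
s=camera("scene");cv2.imwrite("pics/s4.png",cv2.resize(s[150:270,260:420],None,fx=4.5,fy=4.5))
E
```

```text
4.35 [ 0.5534 -0.2945  0.0767] [[0.197, 0.001, -0.98], [0.98, -0.001, 0.197], [-0.001, -1.0, -0.001]] F [-0.4 -0.5  5.8] op 0.214
```

View pics/w4.png

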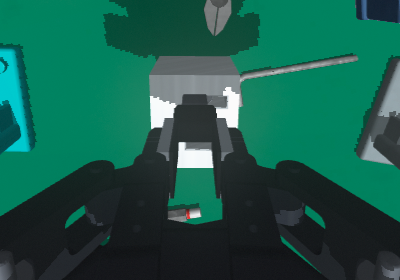

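View pics/s4.png

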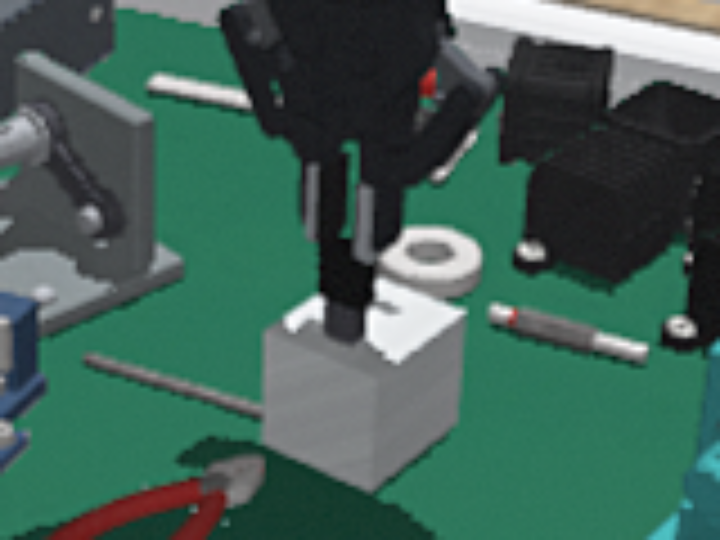

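```bash
python3 - <<'E'
from h import *
o=st();m=camera_model("scene")
g=o["eef_pos"];X=rot(o).as_matrix()[:,0]
f=lambda p:((np.array(proj(m,p))-[260,150])*4.5).round(0)
for s in(-.012,.012):
  for zz in(0.060,.074,.0767,.106):
    p=g+X*s;p[2]=zz;print(s,zz,f(p))
E
python3 - <<'E'
import cv2,sys
sys.path.insert(0,'.')
from h import *
w=cv2.imread("pics/s4.png");cv2.imwrite("pics/s4d.png",cv2.resize(w[100:400,200:500],None,fx=2,fy=2))
E
```

```text
4.45 [ 0.5534 -0.2944  0.0767] [[0.197, 0.001, -0.98], [0.98, -0.001, 0.197], [-0.001, -1.0, -0.001]] F [-0.3 -0.3  5.6] op 0.211
-0.012 0.06 [364. 341.]
-0.012 0.074 [365. 313.]
-0.012 0.0767 [366. 308.]
-0.012 0.106 [369. 249.]
0.012 0.06 [320. 323.]
0.012 0.074 [321. 296.]
0.012 0.0767 [321. 290.]
0.012 0.106 [323. 232.]
```

View pics/s4d.png

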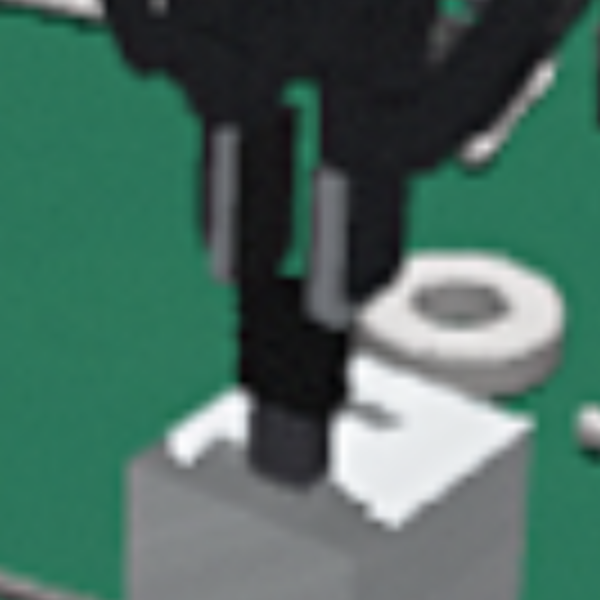

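```bash
python3 - <<'E'
from h import *
o=get_obs();Rm=rot(o)
for n in("wrist","scene"):
  m=camera_model(n)
  for b in(0,-.01,-.02,-.03,-.06):
    print(n,b,[proj(m,o["eef_pos"]+Rm.apply([s,b,z])).round(0).tolist() for s in(-.012,.012) for z in(.011,-.011)])
im=cv2.imread("pics/w4.png");cv2.imwrite("pics/w4d.png",cv2.resize(im[80:220,130:260],None,fx=4.2,fy=4.2,interpolation=cv2.INTER_NEAREST))
E
```

```text
wrist 0 [[295.0, 216.0], [296.0, 248.0], [334.0, 216.0], [333.0, 248.0]]
wrist -0.01 [[294.0, 221.0], [295.0, 255.0], [335.0, 221.0], [334.0, 255.0]]
wrist -0.02 [[293.0, 228.0], [293.0, 264.0], [336.0, 228.0], [335.0, 264.0]]
wrist -0.03 [[291.0, 235.0], [292.0, 273.0], [338.0, 235.0], [337.0, 273.0]]
wrist -0.06 [[286.0, 264.0], [287.0, 308.0], [343.0, 264.0], [341.0, 308.0]]
scene 0 [[338.0, 221.0], [344.0, 216.0], [328.0, 217.0], [335.0, 212.0]]
scene -0.01 [[338.0, 216.0], [345.0, 212.0], [328.0, 212.0], [335.0, 208.0]]
scene -0.02 [[338.0, 212.0], [345.0, 207.0], [328.0, 208.0], [335.0, 204.0]]
scene -0.03 [[339.0, 207.0], [345.0, 203.0], [328.0, 203.0], [335.0, 199.0]]
scene -0.06 [[339.0, 193.0], [346.0, 189.0], [329.0, 190.0], [336.0, 186.0]]
```

View pics/w4d.png

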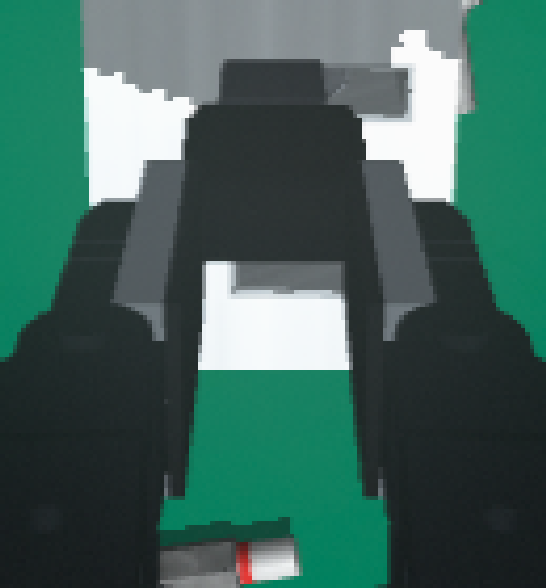

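Both views put the pad ends about 25 mm behind the nominal TCP, so the pads hold only the top few mm of the grip. I'll reopen, go 13 mm lower and re-grip.

```bash
python3 -m jog '[[0,0,0,0,0,0,0],[0,0,0,0,0,0,0],[0,0,0,0,0,0,0],[0,6,0,0,0,0,0],[0,7,0,0,0,0,0],[0,0,0,0,0,0,0]]'; python3 -m jog '[[0,0,0,0,0,0,0.3],[0,0,0,0,0,0,0.5],[0,0,0,0,0,0,1],[0,0,0,0,0,0,1],[0,0,0,0,0,0,1],[0,0,0,0,0,0,1]]'; python3 - <<'E'
from h import *
st();im=camera("wrist");cv2.imwrite("pics/w5d.png",cv2.resize(im[200:340,250:380],None,fx=4.2,fy=4.2,interpolation=cv2.INTER_NEAREST))
s=camera("scene");cv2.imwrite("pics/s5.png",cv2.resize(s[170:250,300:400],None,fx=6,fy=6))
E
```

```text
time_s: 4.95
eef_pos: [0.5517, -0.293, 0.0606]
eef_rot: [0.548, -0.546, -0.448, 0.448]
wrist_force: [-0.5, -0.3, 0.1]
opening: 0.5
time_s: 5.45
eef_pos: [0.553, -0.294, 0.0631]
eef_rot: [-0.547, 0.547, 0.448, -0.448]
wrist_force: [0.3, -0.7, -0.4]
opening: 0.261
5.45 [ 0.553  -0.294   0.0631] [[0.197, 0.0, -0.98], [0.98, -0.0, 0.197], [-0.0, -1.0, -0.0]] F [ 0.3 -0.7 -0.4] op 0.261
```

View pics/w5d.png

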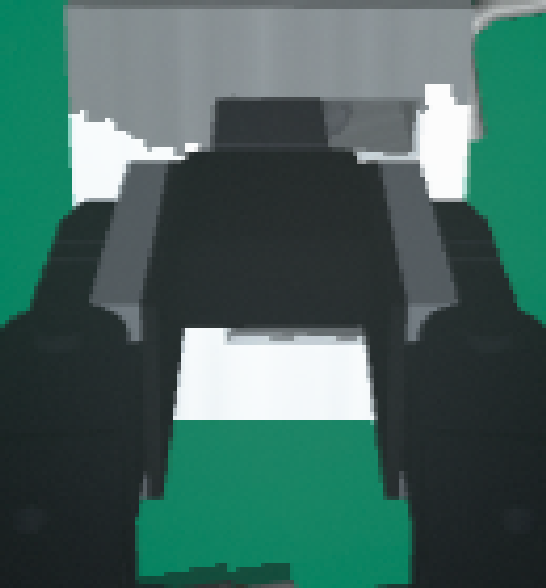

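View pics/s5.png

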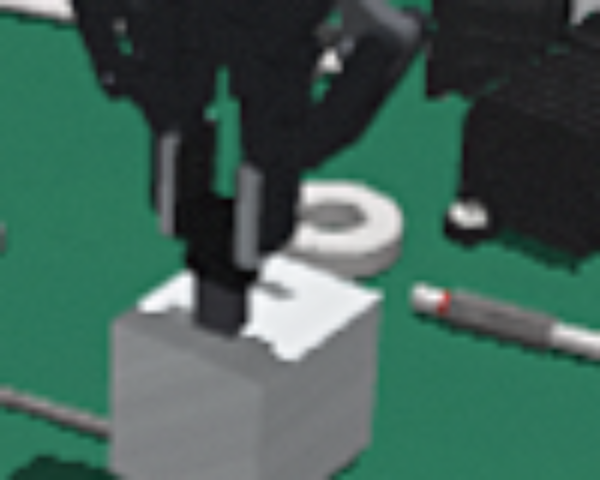

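The opening of 0.261 matches 24 mm and the pads now cover the grip. Lifting gently.

```bash
python3 -m jog '[[0,-4,0,0,0,0,1],[0,-6,0,0,0,0,1],[0,-8,0,0,0,0,1]]'; python3 -m jog '[[0,-15,0,0,0,0,1],[0,-20,0,0,0,0,1],[0,-25,0,0,0,0,1],[0,-25,0,0,0,0,1],[0,-20,0,0,0,0,1],[0,0,0,0,0,0,1],[0,0,0,0,0,0,1]]';  python3 - <<'E'
from h import *
st();im=camera("wrist");cv2.imwrite("pics/w6.png",im)
s=camera("scene");cv2.imwrite("pics/s6.png",cv2.resize(s[100:250,280:420],None,fx=4,fy=4))
E
```

```text
time_s: 5.8
eef_pos: [0.5527, -0.2938, 0.0812]
eef_rot: [0.547, -0.547, -0.448, 0.448]
wrist_force: [0.3, -0.2, -0.4]
opening: 0.262
time_s: 6.38
eef_pos: [0.5539, -0.2947, 0.1884]
eef_rot: [-0.545, 0.548, 0.448, -0.448]
wrist_force: [-0.2, 0.6, -1.6]
opening: 0.257
6.38 [ 0.5539 -0.2947  0.1884] [[0.197, 0.003, -0.98], [0.98, -0.003, 0.197], [-0.002, -1.0, -0.004]] F [-0.2  0.6 -1.6] op 0.257
```

View pics/s6.png

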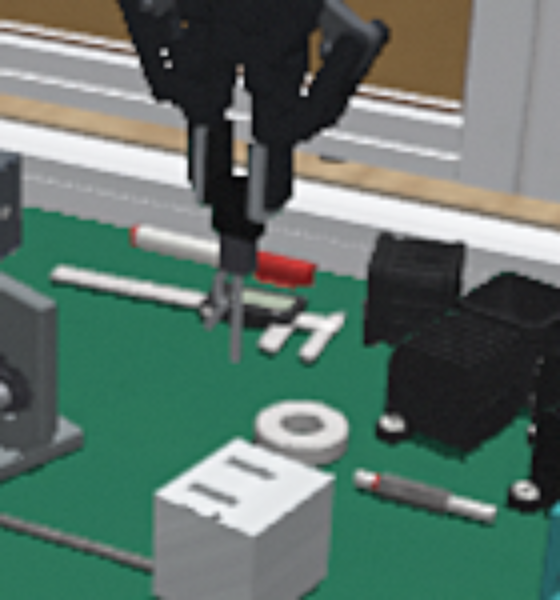

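View pics/w6.png

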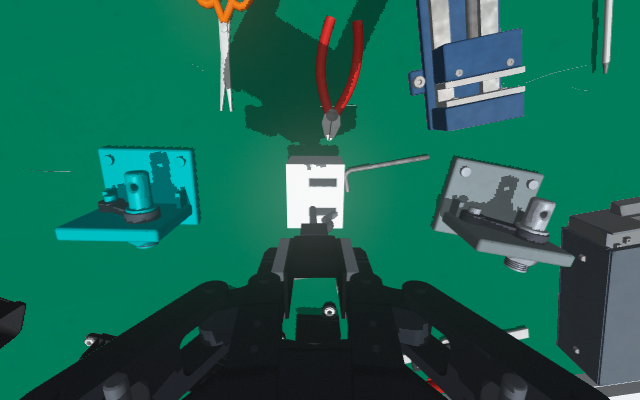

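The clip is held upright with its legs clear. I'll turn 10.1° to the stud's yaw and go above the hole.

```bash
python3 -m jog '[[0,0,0,0,5.1,0,1],[0,0,0,0,5,0,1],[20,0,0.9,0,0,0,1],[35,0,1.6,0,0,0,1],[35,0,1.6,0,0,0,1],[35,0,1.6,0,0,0,1],[35,0,1.6,0,0,0,1],[35,0,1.6,0,0,0,1]]'; python3 -m jog '[[25,0,1.1,0,0,0,1],[15,0,0.9,0,0,0,1],[0,0,0,0,0,0,1],[0,0,0,0,0,0,1]]';  python3 - <<'E'
from h import *
o=st();m=camera_model("wrist");np.save("w7.npy",m["pose"]);im=camera("wrist");cv2.imwrite("pics/w7.png",im)
s=camera("scene");cv2.imwrite("pics/s7.png",cv2.resize(s[80:240,200:340],None,fx=3.7,fy=3.7));cv2.imwrite("pics/s7r.png",s)
t=camera("top");cv2.imwrite("pics/t7.png",cv2.resize(t[145:245,190:310],None,fx=6,fy=6))
print(proj(camera_model("scene"),o["eef_pos"]+[0,0,-.051]))
E
```

```text
time_s: 7.15
eef_pos: [0.6151, -0.1073, 0.1839]
eef_rot: [0.585, -0.583, -0.397, 0.399]
wrist_force: [-0.1, 0.1, -0.4]
opening: 0.261
time_s: 7.48
eef_pos: [0.6281, -0.071, 0.1847]
eef_rot: [0.584, -0.584, -0.398, 0.399]
wrist_force: [-0.8, -0.6, -0.6]
opening: 0.255
7.48 [ 0.6281 -0.071   0.1847] [[0.364, -0.002, -0.931], [0.931, -0.0, 0.364], [-0.001, -1.0, 0.002]] F [-0.8 -0.6 -0.6] op 0.255
[258.11199735 154.14351713]
```

View pics/w7.png

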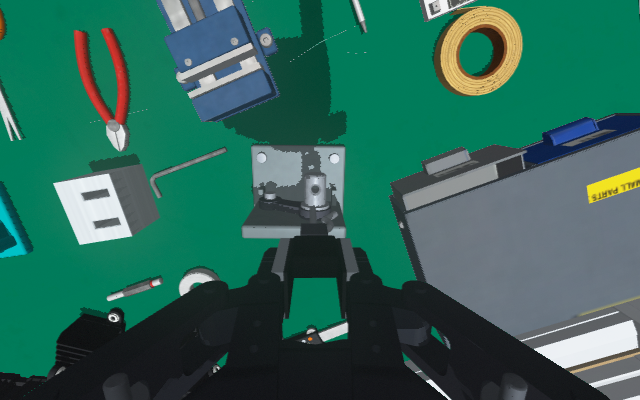

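View pics/s7.png

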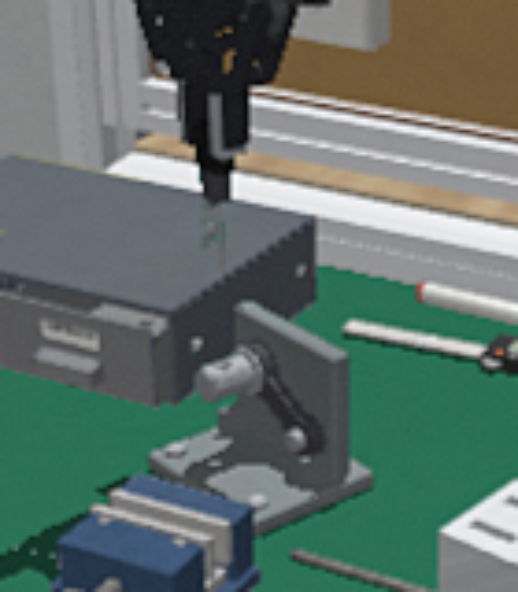

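View pics/t7.png

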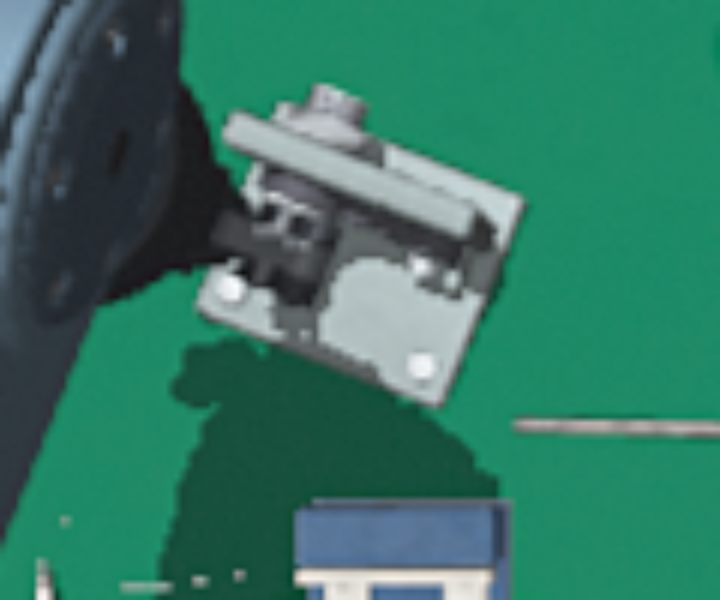

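```bash
python3 - <<'E'
from h import *
m=dict(K=camera_model("wrist")["K"],pose=np.load("w7.npy"))
im=cv2.imread("pics/w7.png");cv2.imwrite("pics/w7d.png",cv2.resize(im[140:260,250:370],None,fx=5,fy=5,interpolation=cv2.INTER_NEAREST))
s=cv2.imread("pics/s7r.png");cv2.imwrite("pics/s7d.png",cv2.resize(s[125:200,235:295],None,fx=8,fy=8,interpolation=cv2.INTER_NEAREST))
print(ray(m,(316,190),.076))
E
```

```text
[ 0.62947076 -0.07005049  0.076     ]
```

View pics/w7d.png

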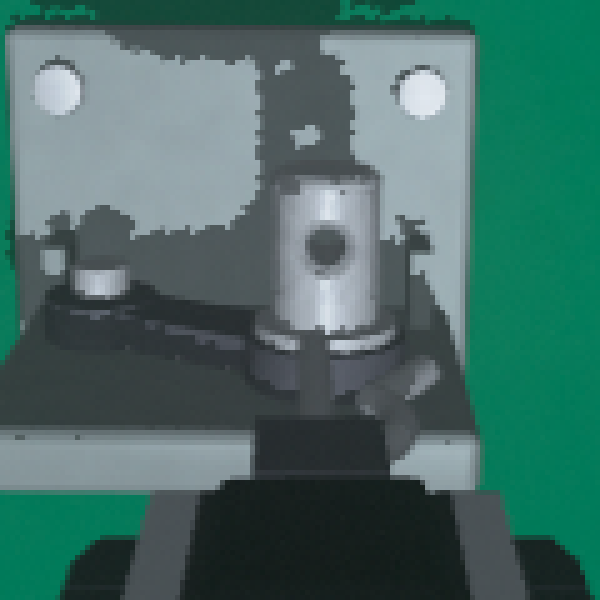

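View pics/s7d.png

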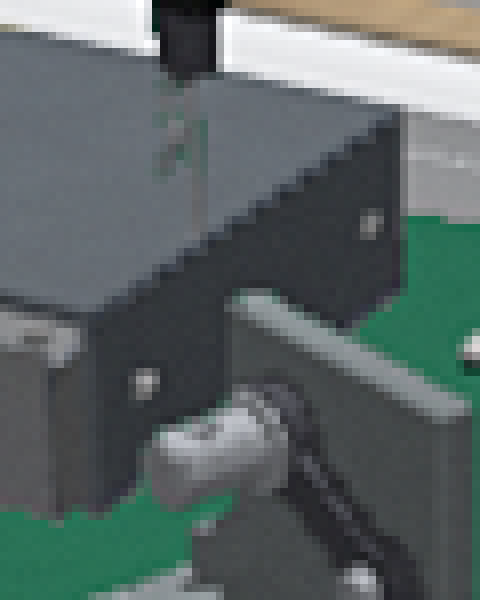

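```bash
python3 - <<'E'
from h import *
m=dict(K=camera_model("wrist")["K"],pose=np.load("w7.npy"))
o=st();Rm=rot(o)
h=ray(m,(314.7,189.1),.0755)
for v in(205.5,206.5,207.5):
  t=ray(m,(312.6,v),.135);d=h-t;print(h.round(4),t.round(4),"d tool mm",(Rm.inv().apply(d)*1000).round(1))
s=camera_model("scene")
t=camera_model("top");print("top hole",ray(t,(235.2,186),.0755).round(4))
# expected scene px of hole at candidate, observed (235+208/8-.5,125+432/8-.5)
print(proj(s,h),(235+208/8-.5,125+432/8-.5))
E
```

```text
7.63 [ 0.6282 -0.0727  0.1855] [[0.367, -0.001, -0.93], [0.93, -0.0, 0.367], [-0.001, -1.0, 0.001]] F [-0.8  1.2 -0.8] op 0.257
[ 0.6283 -0.071   0.0755] [ 0.6259 -0.0717  0.135 ] d tool mm [ 1.6 59.5 -2. ]
[ 0.6283 -0.071   0.0755] [ 0.6266 -0.072   0.135 ] d tool mm [ 1.6 59.5 -1.2]
[ 0.6283 -0.071   0.0755] [ 0.6274 -0.0723  0.135 ] d tool mm [ 1.6 59.5 -0.4]
top hole [ 0.6296 -0.0717  0.0755]
[259.14483717 177.88752811] (260.5, 178.5)
```

```bash
python3 -m jog '[[1.6,15,-1,0,0,0,1],[0,20,0,0,0,0,1],[0,12,0,0,0,0,1],[0,0,0,0,0,0,1],[0,0,0,0,0,0,1]]'; python3 - <<'E'
from h import *
o=st();m=camera_model("wrist");np.save("w8.npy",m["pose"]);im=camera("wrist")
cv2.imwrite("pics/w8d.png",cv2.resize(im[110:230,250:370],None,fx=5,fy=5,interpolation=cv2.INTER_NEAREST))
s=camera("scene");cv2.imwrite("pics/s8d.png",cv2.resize(s[125:200,235:295],None,fx=8,fy=8,interpolation=cv2.INTER_NEAREST))
E
```

```text
time_s: 8.05
eef_pos: [0.6294, -0.0708, 0.1382]
eef_rot: [0.585, -0.584, -0.397, 0.398]
wrist_force: [-0.2, 0.0, -0.5]
opening: 0.259
8.05 [ 0.6294 -0.0708  0.1382] [[0.367, -0.002, -0.93], [0.93, 0.001, 0.367], [-0.0, -1.0, 0.002]] F [-0.2  0.  -0.5] op 0.259
```

View pics/w8d.png

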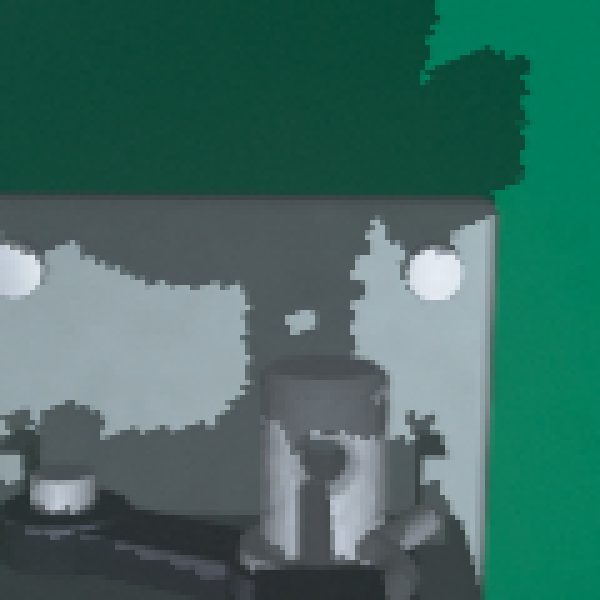

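View pics/s8d.png

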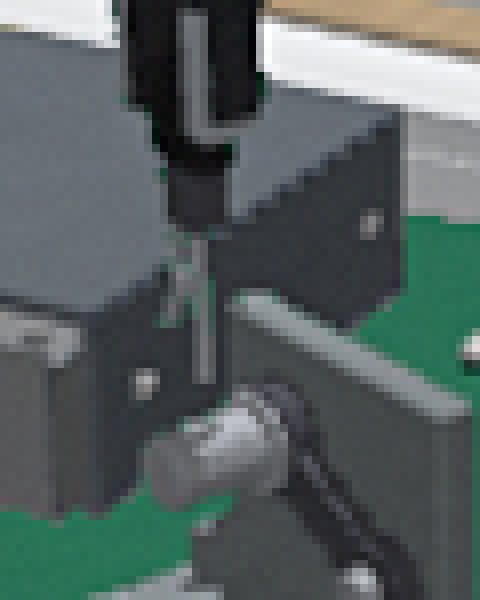

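```bash
python3 - <<'E'
from h import *
m=dict(K=camera_model("wrist")["K"],pose=np.load("w8.npy"))
o=st();Rm=rot(o)
h=ray(m,(250+328/5-.5,110+457/5-.5),.0755)
for zz in(.084,.087,.09):
 for v in(475,):
  t=ray(m,(250+315/5-.5,110+v/5-.5),zz);d=h-t;print(zz,h.round(4),t.round(4),"d tool mm",(Rm.inv().apply(d)*1000).round(1))
s=camera_model("scene");print("scene tip",proj(s,o["eef_pos"]+[0,0,-.051]),(235+204/8-.5,125+383/8-.5))
E
```

```text
8.15 [ 0.6308 -0.0709  0.1401] [[0.366, 0.001, -0.931], [0.931, -0.0, 0.366], [0.0, -1.0, -0.001]] F [-0.1  0.  -0.9] op 0.261
0.084 [ 0.628  -0.0698  0.0755] [ 0.6276 -0.0719  0.084 ] d tool mm [2.1 8.5 0.5]
0.087 [ 0.628  -0.0698  0.0755] [ 0.6268 -0.0715  0.087 ] d tool mm [ 2.1 11.5 -0.5]
0.09 [ 0.628  -0.0698  0.0755] [ 0.6259 -0.0712  0.09  ] d tool mm [ 2.  14.5 -1.4]
scene tip [259.48480506 172.01572883] (260.0, 172.375)
```

```bash
python3 -m jog '[[2,0,-0.7,0,0,0,1],[0,5,0,0,0,0,1],[0,3,0,0,0,0,1],[0,0,0,0,0,0,1],[0,0,0,0,0,0,1]]'; python3 - <<'E'
from h import *
o=st();m=camera_model("wrist");np.save("w9.npy",m["pose"]);im=camera("wrist")
cv2.imwrite("pics/w9d.png",cv2.resize(im[170:230,280:350],None,fx=8,fy=8,interpolation=cv2.INTER_NEAREST))
s=camera("scene");cv2.imwrite("pics/s9d.png",cv2.resize(s[125:200,235:295],None,fx=8,fy=8,interpolation=cv2.INTER_NEAREST))
E
```

```text
time_s: 8.57
eef_pos: [0.6313, -0.0684, 0.1306]
eef_rot: [0.584, -0.584, -0.398, 0.398]
wrist_force: [0.8, -0.5, -0.1]
opening: 0.259
8.57 [ 0.6313 -0.0684  0.1306] [[0.365, -0.001, -0.931], [0.931, 0.0, 0.365], [-0.0, -1.0, 0.001]] F [ 0.8 -0.5 -0.1] op 0.259
```

View pics/w9d.png

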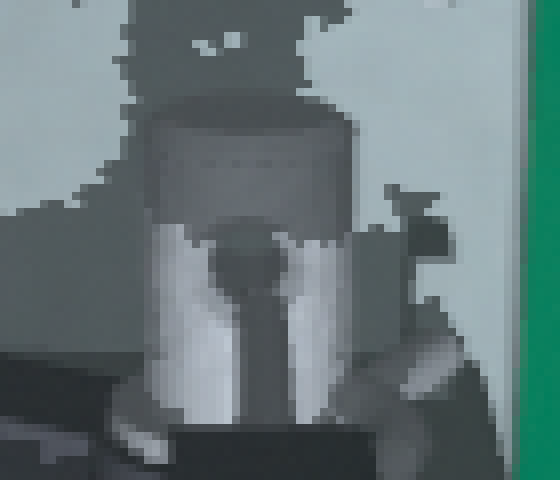

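View pics/s9d.png

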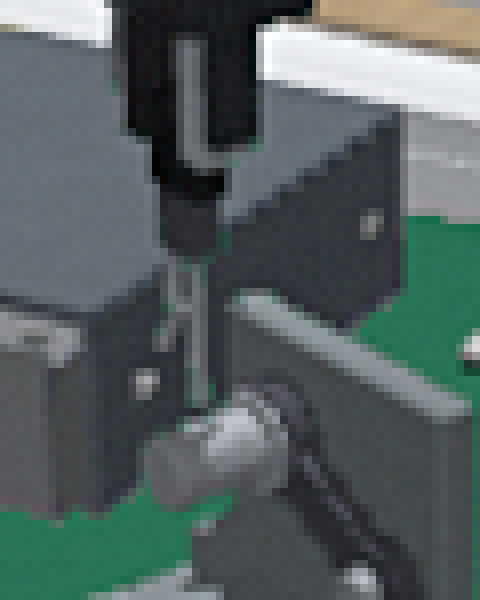

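```bash
python3 -m jog '[[-1,1,0,0,0,0,1],[0,1.5,0,0,0,0,1],[0,1.5,0,0,0,0,1],[0,0,0,0,0,0,1]]'; python3 -m jog '[[0,1,0,0,0,0,1],[0,1,0,0,0,0,1],[0,0,0,0,0,0,1]]'
```

```text
time_s: 9.0
eef_pos: [0.631, -0.0694, 0.1265]
eef_rot: [0.584, -0.584, -0.398, 0.398]
wrist_force: [0.5, -0.5, -1.0]
opening: 0.262
time_s: 9.25
eef_pos: [0.6311, -0.0694, 0.1247]
eef_rot: [0.584, -0.584, -0.398, 0.398]
wrist_force: [-0.8, 0.1, -1.5]
opening: 0.252
```

```bash
python3 -m jog '[[0,1,0,0,0,0,1],[0,1,0,0,0,0,1],[0,0,0,0,0,0,1]]';python3 -m jog '[[0,1,0,0,0,0,1],[0,1,0,0,0,0,1],[0,0,0,0,0,0,1]]'; python3 - <<'E'
from h import *
o=st();im=camera("wrist")
cv2.imwrite("pics/w10d.png",cv2.resize(im[160:230,280:350],None,fx=8,fy=8,interpolation=cv2.INTER_NEAREST))
s=camera("scene");cv2.imwrite("pics/s10d.png",cv2.resize(s[125:200,235:295],None,fx=8,fy=8,interpolation=cv2.INTER_NEAREST))
st()
E
```

```text
time_s: 9.5
eef_pos: [0.6311, -0.0694, 0.1227]
eef_rot: [0.584, -0.584, -0.398, 0.398]
wrist_force: [-0.0, -0.1, -0.3]
opening: 0.263
time_s: 9.75
eef_pos: [0.631, -0.0694, 0.1207]
eef_rot: [0.584, -0.584, -0.398, 0.398]
wrist_force: [0.1, 0.2, -1.3]
opening: 0.261
9.75 [ 0.631  -0.0694  0.1207] [[0.366, -0.001, -0.931], [0.931, 0.0, 0.366], [-0.0, -1.0, 0.001]] F [ 0.1  0.2 -1.3] op 0.261
9.85 [ 0.6311 -0.0694  0.1208] [[0.366, -0.0, -0.931], [0.931, 0.0, 0.366], [-0.0, -1.0, 0.0]] F [-1.  -0.5 -1. ] op 0.261
```

View pics/w10d.png

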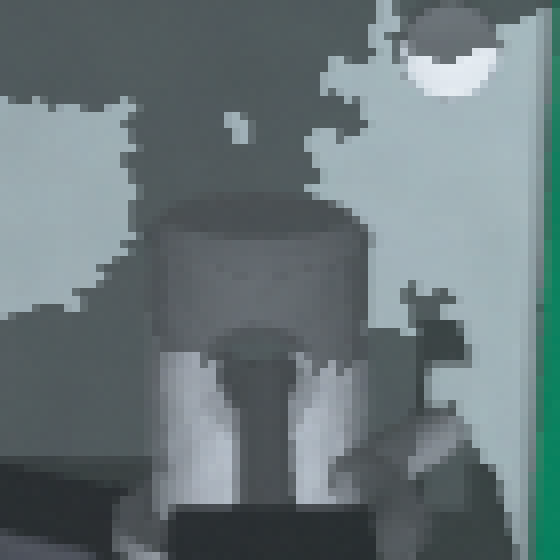

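View pics/s10d.png

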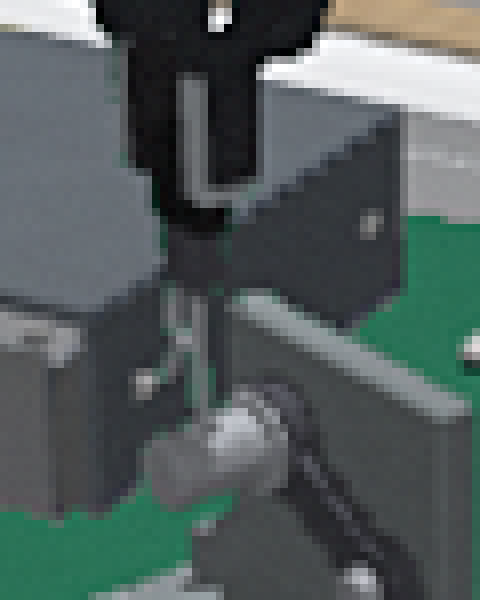

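The tip is in the hole with no contact force. Continuing down gently.

```bash
python3 -m jog '[[0,1.5,0,0,0,0,1],[0,1.5,0,0,0,0,1],[0,0,0,0,0,0,1]]';python3 -m jog '[[0,1.5,0,0,0,0,1],[0,1.5,0,0,0,0,1],[0,0,0,0,0,0,1]]'; python3 -m jog '[[0,1.5,0,0,0,0,1],[0,1.5,0,0,0,0,1],[0,0,0,0,0,0,1]]'
```

```text
time_s: 10.1
eef_pos: [0.631, -0.0694, 0.1175]
eef_rot: [0.584, -0.584, -0.398, 0.398]
wrist_force: [-0.2, 0.4, -1.5]
opening: 0.261
time_s: 10.35
eef_pos: [0.631, -0.0694, 0.1145]
eef_rot: [0.584, -0.584, -0.398, 0.398]
wrist_force: [-1.1, 0.7, -1.2]
opening: 0.259
time_s: 10.6
eef_pos: [0.631, -0.0694, 0.1116]
eef_rot: [0.584, -0.584, -0.398, 0.398]
wrist_force: [-1.1, -0.1, -0.4]
opening: 0.259
```

```bash
python3 -m jog '[[0,1.5,0,0,0,0,1],[0,1.5,0,0,0,0,1],[0,0,0,0,0,0,1]]';python3 -m jog '[[0,1.5,0,0,0,0,1],[0,1.5,0,0,0,0,1],[0,0,0,0,0,0,1]]'
```

```text
time_s: 10.85
eef_pos: [0.631, -0.0695, 0.1086]
eef_rot: [0.584, -0.584, -0.398, 0.398]
wrist_force: [-0.8, 0.2, -1.1]
opening: 0.261
time_s: 11.1
eef_pos: [0.631, -0.0695, 0.1056]
eef_rot: [0.584, -0.584, -0.398, 0.398]
wrist_force: [-1.3, -0.5, -1.0]
opening: 0.261
```

```bash
python3 -m jog '[[0,1.5,0,0,0,0,1],[0,0,0,0,0,0,1]]';python3 -m jog '[[0,1.5,0,0,0,0,1],[0,0,0,0,0,0,1]]'
```

```text
time_s: 11.27
eef_pos: [0.6311, -0.0695, 0.1042]
eef_rot: [0.584, -0.584, -0.398, 0.398]
wrist_force: [-0.6, 0.6, -1.8]
opening: 0.259
time_s: 11.43
eef_pos: [0.6311, -0.0695, 0.1027]
eef_rot: [0.584, -0.584, -0.398, 0.398]
wrist_force: [-1.1, -0.4, -0.6]
opening: 0.259
```

```bash
python3 - <<'E'
from h import *
im=camera("wrist")
cv2.imwrite("pics/w11d.png",cv2.resize(im[120:230,270:370],None,fx=5.4,fy=5.4,interpolation=cv2.INTER_NEAREST))
s=camera("scene");cv2.imwrite("pics/s11d.png",cv2.resize(s[125:200,235:295],None,fx=8,fy=8,interpolation=cv2.INTER_NEAREST))
st()
E
```

```text
11.53 [ 0.6311 -0.0695  0.1027] [[0.366, -0.0, -0.931], [0.931, 0.0, 0.366], [-0.0, -1.0, 0.0]] F [-1.3 -0.5 -1.5] op 0.258
```

View pics/w11d.png

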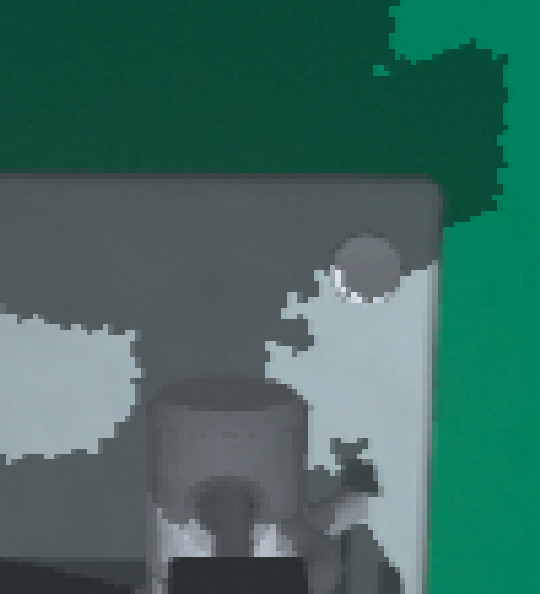

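View pics/s11d.png

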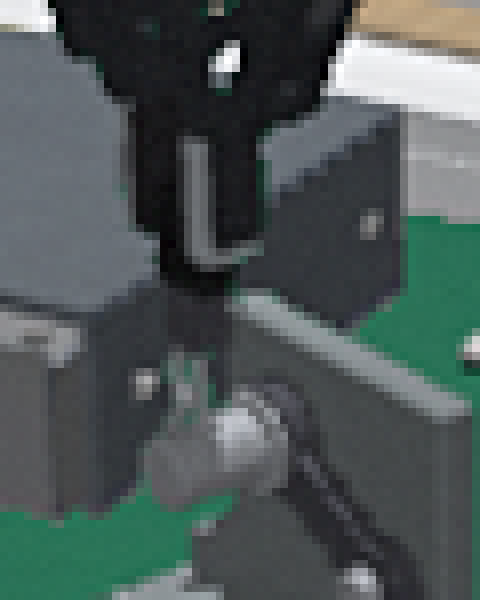

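```bash
python3 -m jog '[[0,1.5,0,0,0,0,1],[0,0,0,0,0,0,1]]';python3 -m jog '[[0,1.5,0,0,0,0,1],[0,0,0,0,0,0,1]]'
```

```text
time_s: 11.7
eef_pos: [0.6311, -0.0695, 0.1013]
eef_rot: [0.584, -0.584, -0.398, 0.398]
wrist_force: [-1.3, -0.3, -0.4]
opening: 0.261
time_s: 11.87
eef_pos: [0.6311, -0.0695, 0.0997]
eef_rot: [0.584, -0.584, -0.398, 0.398]
wrist_force: [-1.6, -0.4, -0.9]
opening: 0.258
```

```bash
python3 -m jog '[[0,1.5,0,0,0,0,1],[0,0,0,0,0,0,1]]';python3 -m jog '[[0,1.5,0,0,0,0,1],[0,0,0,0,0,0,1]]'
```

```text
time_s: 12.03
eef_pos: [0.6312, -0.0694, 0.0984]
eef_rot: [0.584, -0.584, -0.398, 0.398]
wrist_force: [-2.2, -0.1, 0.2]
opening: 0.261
time_s: 12.2
eef_pos: [0.6315, -0.0692, 0.0973]
eef_rot: [0.584, -0.584, -0.398, 0.398]
wrist_force: [-2.1, 0.9, 3.0]
opening: 0.26
```

```bash
python3 -m jog '[[0,1,0.6,0,0,0,1],[0,0,0,0,0,0,1]]';python3 -m jog '[[0,1,0.3,0,0,0,1],[0,0,0,0,0,0,1]]'
```

```text
time_s: 12.37
eef_pos: [0.6312, -0.0689, 0.0968]
eef_rot: [-0.584, 0.584, 0.399, -0.398]
wrist_force: [-1.9, 2.0, 4.6]
opening: 0.26
time_s: 12.53
eef_pos: [0.6312, -0.0688, 0.0962]
eef_rot: [-0.584, 0.585, 0.399, -0.398]
wrist_force: [-1.5, 1.0, 7.3]
opening: 0.253
```

```bash
python3 -m jog '[[0,1,0,0,0,0,1],[0,0,0,0,0,0,1]]';python3 -m jog '[[0,1,0,0,0,0,1],[0,0,0,0,0,0,1]]'
```

```text
time_s: 12.7
eef_pos: [0.6315, -0.0689, 0.0957]
eef_rot: [-0.584, 0.585, 0.399, -0.398]
wrist_force: [-2.8, 1.6, 9.1]
opening: 0.26
time_s: 12.87
eef_pos: [0.6317, -0.069, 0.0951]
eef_rot: [-0.584, 0.585, 0.399, -0.397]
wrist_force: [-3.5, 1.9, 10.2]
opening: 0.259
```

```bash
python3 - <<'E'
from h import *
im=camera("wrist")
cv2.imwrite("pics/w12d.png",cv2.resize(im[120:260,250:390],None,fx=4.2,fy=4.2,interpolation=cv2.INTER_NEAREST))
s=camera("scene");cv2.imwrite("pics/s12d.png",cv2.resize(s[125:200,235:295],None,fx=8,fy=8,interpolation=cv2.INTER_NEAREST))
st()
E
```

```text
12.97 [ 0.6316 -0.069   0.095 ] [[0.365, 0.003, -0.931], [0.931, -0.0, 0.365], [0.001, -1.0, -0.003]] F [-3.1  1.9 10. ] op 0.253
```

View pics/w12d.png

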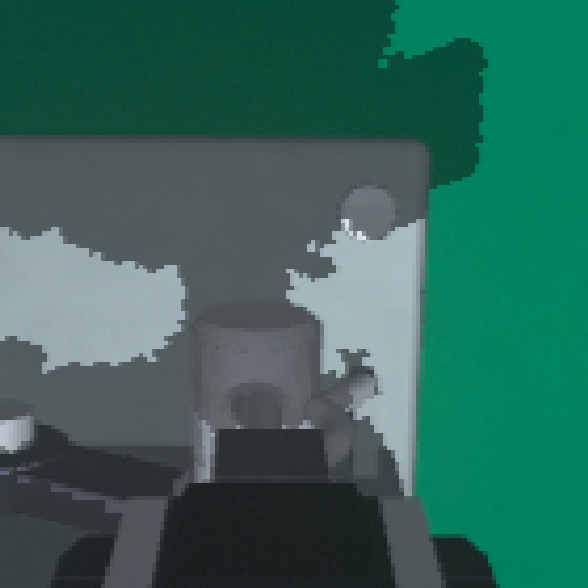

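View pics/s12d.png

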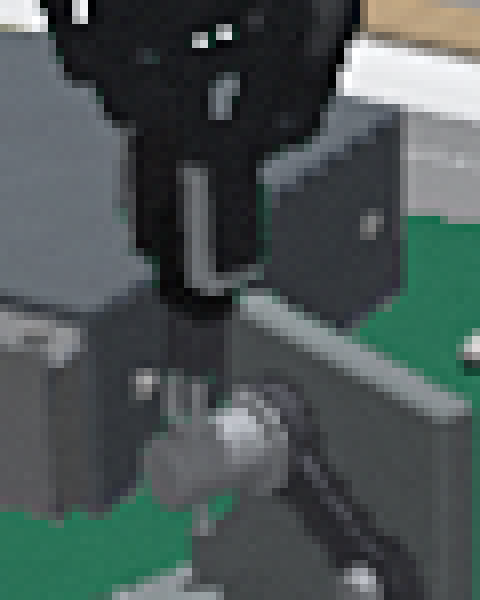

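```bash
python3 -m jog '[[0,0,0.8,0,0,0,1],[0,1,0,0,0,0,1],[0,0,0,0,0,0,1]]';python3 -m jog '[[0,1,0,0,0,0,1],[0,0,0,0,0,0,1]]'
```

```text
time_s: 13.22
eef_pos: [0.6313, -0.0688, 0.0943]
eef_rot: [-0.583, 0.585, 0.399, -0.397]
wrist_force: [-3.1, 1.7, 8.8]
opening: 0.258
time_s: 13.38
eef_pos: [0.631, -0.0687, 0.0929]
eef_rot: [-0.584, 0.585, 0.399, -0.397]
wrist_force: [-2.6, 2.2, 7.5]
opening: 0.26
```

Resistance has peaked at about 10 N and is falling, so the bow is passing over the stud. Continuing.

```bash
python3 -m jog '[[0,1,0.3,0,0,0,1],[0,0,0,0,0,0,1]]';python3 -m jog '[[0,1,0,0,0,0,1],[0,0,0,0,0,0,1]]'
```

```text
time_s: 13.55
eef_pos: [0.631, -0.0686, 0.0922]
eef_rot: [-0.583, 0.585, 0.399, -0.397]
wrist_force: [-2.6, 2.4, 10.2]
opening: 0.261
time_s: 13.72
eef_pos: [0.6313, -0.0688, 0.0918]
eef_rot: [-0.583, 0.585, 0.399, -0.397]
wrist_force: [-3.8, 2.3, 12.9]
opening: 0.26
```

```bash
python3 -m jog '[[0,1,0,0,0,0,1],[0,0,0,0,0,0,1]]';python3 -m jog '[[0,1,0,0,0,0,1],[0,0,0,0,0,0,1]]'
```

```text
time_s: 13.88
eef_pos: [0.6309, -0.0686, 0.0903]
eef_rot: [-0.583, 0.585, 0.399, -0.397]
wrist_force: [-2.3, 2.0, 8.8]
opening: 0.259
time_s: 14.05
eef_pos: [0.6307, -0.0686, 0.0888]
eef_rot: [-0.584, 0.585, 0.399, -0.397]
wrist_force: [-2.7, 2.5, 6.8]
opening: 0.261
```

```bash
python3 -m jog '[[0,1,0,0,0,0,1],[0,0,0,0,0,0,1]]';python3 -m jog '[[0,1,0,0,0,0,1],[0,0,0,0,0,0,1]]'
```

```text
time_s: 14.22
eef_pos: [0.6304, -0.0685, 0.0873]
eef_rot: [-0.584, 0.585, 0.399, -0.398]
wrist_force: [-1.2, 1.6, 5.5]
opening: 0.26
time_s: 14.38
eef_pos: [0.6305, -0.0685, 0.0863]
eef_rot: [-0.584, 0.585, 0.399, -0.398]
wrist_force: [-1.5, 1.3, 4.4]
opening: 0.262
```

```bash
python3 -m jog '[[0,1,0,0,0,0,1],[0,0,0,0,0,0,1]]';python3 -m jog '[[0,1,0,0,0,0,1],[0,0,0,0,0,0,1]]'
```

```text
time_s: 14.55
eef_pos: [0.6298, -0.0684, 0.0842]
eef_rot: [-0.584, 0.584, 0.399, -0.398]
wrist_force: [-0.1, 2.8, -0.6]
opening: 0.259
time_s: 14.72
eef_pos: [0.6293, -0.0683, 0.0821]
eef_rot: [0.585, -0.584, -0.398, 0.398]
wrist_force: [2.0, 3.0, -3.2]
opening: 0.26
```

It has snapped on (force now -3 N, pulling down). Continuing slowly to the hard stop.

```bash
python3 -m jog '[[0,0.7,-0.5,0,0,0,1],[0,0,0,0,0,0,1]]';python3 -m jog '[[0,0.7,-0.3,0,0,0,1],[0,0,0,0,0,0,1]]'
```

```text
time_s: 14.88
eef_pos: [0.6297, -0.0685, 0.0817]
eef_rot: [0.585, -0.584, -0.398, 0.398]
wrist_force: [0.9, 2.5, -2.5]
opening: 0.261
time_s: 15.05
eef_pos: [0.6299, -0.0687, 0.0812]
eef_rot: [0.585, -0.584, -0.398, 0.398]
wrist_force: [0.1, 3.0, -3.3]
opening: 0.256
```

```bash
python3 -m jog '[[0,0.7,0,0,0,0,1],[0,0,0,0,0,0,1]]';python3 -m jog '[[0,0.7,0,0,0,0,1],[0,0,0,0,0,0,1]]'
```

```text
time_s: 15.22
eef_pos: [0.6299, -0.0688, 0.0806]
eef_rot: [0.585, -0.584, -0.398, 0.398]
wrist_force: [1.4, 4.2, -3.3]
opening: 0.263
time_s: 15.38
eef_pos: [0.6301, -0.0688, 0.0801]
eef_rot: [0.584, -0.584, -0.398, 0.398]
wrist_force: [-0.6, 4.2, -1.1]
opening: 0.257
```

```bash
python3 -m jog '[[0.5,0.7,0,0,0,0,1],[0,0,0,0,0,0,1]]';python3 -m jog '[[0.3,0.7,0,0,0,0,1],[0,0,0,0,0,0,1]]'
```

```text
time_s: 15.55
eef_pos: [0.6304, -0.0688, 0.0798]
eef_rot: [-0.584, 0.584, 0.398, -0.398]
wrist_force: [-1.1, 2.5, 2.6]
opening: 0.257
time_s: 15.72
eef_pos: [0.6306, -0.0688, 0.0794]
eef_rot: [-0.584, 0.585, 0.398, -0.398]
wrist_force: [-1.8, 1.8, 5.9]
opening: 0.261
```

```bash
python3 -m jog '[[0,0.7,0,0,0,0,1],[0,0,0,0,0,0,1]]'; python3 - <<'E'
from h import *
im=camera("wrist")
cv2.imwrite("pics/w13d.png",cv2.resize(im[120:260,250:390],None,fx=4.2,fy=4.2,interpolation=cv2.INTER_NEAREST))
s=camera("scene");cv2.imwrite("pics/s13d.png",cv2.resize(s[125:200,235:295],None,fx=8,fy=8,interpolation=cv2.INTER_NEAREST))
E
```

```text
time_s: 15.88
eef_pos: [0.6307, -0.0689, 0.0791]
eef_rot: [-0.584, 0.585, 0.398, -0.398]
wrist_force: [-3.4, 1.7, 6.7]
opening: 0.26
```

View pics/s13d.png

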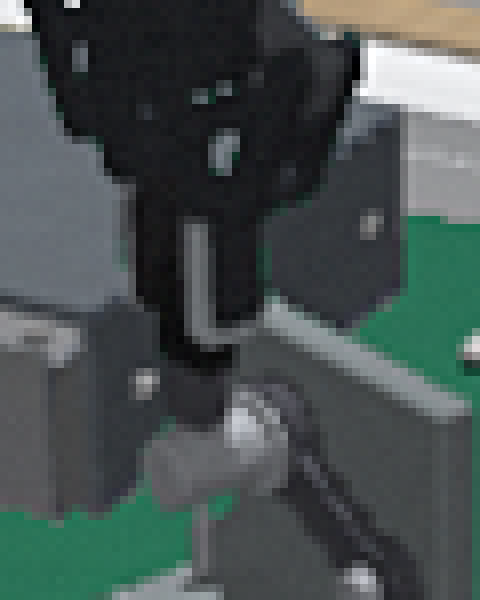

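View pics/w13d.png

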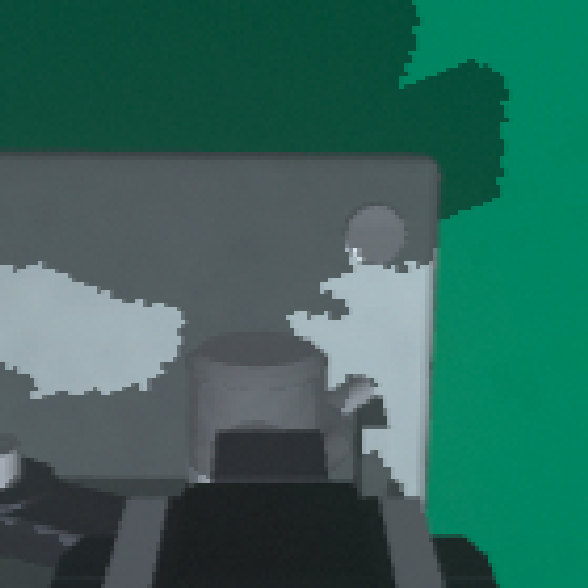

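```bash
python3 -m jog '[[0,0.8,0.4,0,0,0,1],[0,0,0,0,0,0,1]]'; python3 -m jog '[[0,0.8,0.4,0,0,0,1],[0,0,0,0,0,0,1]]'
```

```text
time_s: 16.15
eef_pos: [0.6308, -0.0689, 0.0789]
eef_rot: [-0.584, 0.585, 0.398, -0.398]
wrist_force: [-3.2, 2.0, 9.3]
opening: 0.261
time_s: 16.32
eef_pos: [0.6308, -0.0689, 0.0787]
eef_rot: [-0.583, 0.585, 0.399, -0.398]
wrist_force: [-3.2, 1.6, 10.4]
opening: 0.259
```

```bash
python3 -m jog '[[0,1.2,0,0,0,0,1],[0,0,0,0,0,0,1]]'; python3 -m jog '[[0,1.2,0,0,0,0,1],[0,0,0,0,0,0,1],[0,0,0,0,0,0,1]]'
```

```text
time_s: 16.48
eef_pos: [0.6311, -0.069, 0.0781]
eef_rot: [-0.583, 0.585, 0.399, -0.398]
wrist_force: [-4.9, 2.5, 15.3]
opening: 0.26
time_s: 16.73
eef_pos: [0.6314, -0.069, 0.0779]
eef_rot: [-0.583, 0.586, 0.399, -0.398]
wrist_force: [-6.0, 3.4, 19.0]
opening: 0.26
```

Hard stop at 19 N with TCP z at 0.0779, close to the expected 0.079. I'll ease the load, then open.

```bash
python3 -m jog '[[0,-1.5,0.4,0,0,0,1],[0,-1.5,0.4,0,0,0,1],[0,0,0,0,0,0,1]]'
```

```text
time_s: 16.98
eef_pos: [0.63, -0.0685, 0.0783]
eef_rot: [-0.583, 0.585, 0.399, -0.398]
wrist_force: [-0.7, 1.5, 7.9]
opening: 0.259
```

```bash
python3 -m jog '[[0,-1.2,0,0,0,0,1],[0,0,0,0,0,0,1]]';python3 -m jog '[[0,0,0,0,0,0,0.4],[0,0,0,0,0,0,0.3],[0,0,0,0,0,0,0.2],[0,0,0,0,0,0,0.2]]'; python3 - <<'E'
from h import *
st();im=camera("wrist")
cv2.imwrite("pics/w14d.png",cv2.resize(im[120:260,250:390],None,fx=4.2,fy=4.2,interpolation=cv2.INTER_NEAREST))
s=camera("scene");cv2.imwrite("pics/s14d.png",cv2.resize(s[125:200,235:295],None,fx=8,fy=8,interpolation=cv2.INTER_NEAREST))
E
```

```text
time_s: 17.15
eef_pos: [0.6295, -0.0683, 0.0785]
eef_rot: [-0.584, 0.585, 0.398, -0.398]
wrist_force: [0.3, 0.1, 4.9]
opening: 0.259
time_s: 17.48
eef_pos: [0.6285, -0.0678, 0.0777]
eef_rot: [0.585, -0.584, -0.398, 0.399]
wrist_force: [0.3, 0.1, -0.5]
opening: 0.402
17.48 [ 0.6285 -0.0678  0.0777] [[0.366, -0.001, -0.931], [0.931, 0.0, 0.366], [-0.0, -1.0, 0.001]] F [ 0.3  0.1 -0.5] op 0.402
```

View pics/w14d.png

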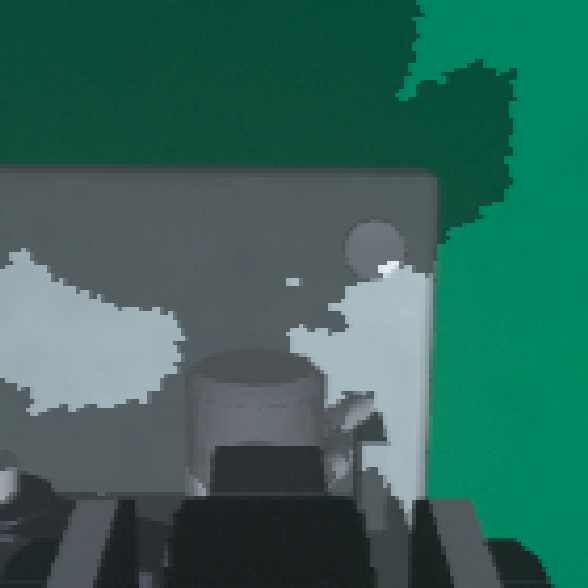

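View pics/s14d.png

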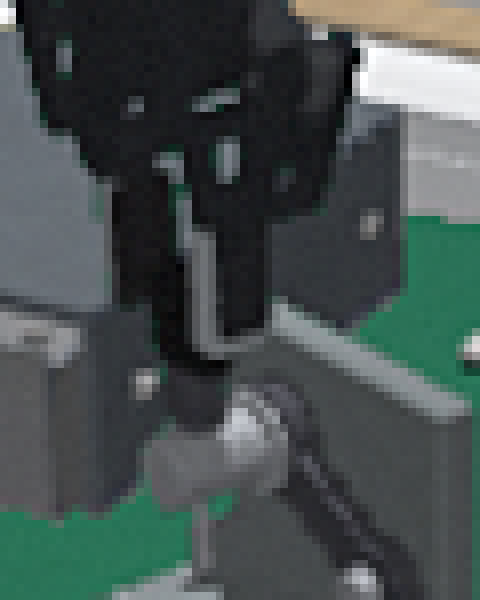

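Released, and the clip stayed. I'll open a little more, rise straight up and check.

```bash
python3 -m jog '[[0,0,0,0,0,0,0],[0,0,0,0,0,0,-0.1],[0,-4,0,0,0,0,-0.1],[0,-10,0,0,0,0,-0.1],[0,-20,0,0,0,0,-0.1],[0,-30,0,0,0,0,-0.1],[0,-30,0,0,0,0,-0.1],[0,-20,0,0,0,0,-0.1]]'; python3 -m jog '[[0,0,20,0,0,0,-0.1],[0,0,30,0,0,0,-0.1],[0,0,30,0,0,0,-0.1],[0,0,0,0,0,0,-0.1],[0,0,0,0,0,0,-0.1]]'; python3 - <<'E'
from h import *
o=st();m=camera_model("wrist");np.save("w15.npy",m["pose"]);im=camera("wrist");cv2.imwrite("pics/w15.png",im)
s=camera("scene");cv2.imwrite("pics/s15r.png",s);cv2.imwrite("pics/s15d.png",cv2.resize(s[125:200,235:295],None,fx=8,fy=8,interpolation=cv2.INTER_CUBIC))
t=camera("top");cv2.imwrite("pics/t15.png",cv2.resize(t[145:245,190:350],None,fx=5,fy=5,interpolation=cv2.INTER_CUBIC))
E
```

```text
time_s: 18.25
eef_pos: [0.6302, -0.068, 0.1967]
eef_rot: [-0.583, 0.585, 0.399, -0.397]
wrist_force: [0.6, -0.5, 1.5]
opening: 0.556
time_s: 18.67
eef_pos: [0.5538, -0.0379, 0.1935]
eef_rot: [-0.584, 0.584, 0.399, -0.398]
wrist_force: [0.3, -0.2, 0.1]
opening: 0.551
18.67 [ 0.5538 -0.0379  0.1935] [[0.365, 0.001, -0.931], [0.931, -0.0, 0.365], [0.0, -1.0, -0.001]] F [ 0.3 -0.2  0.1] op 0.551
```

View pics/w15.png

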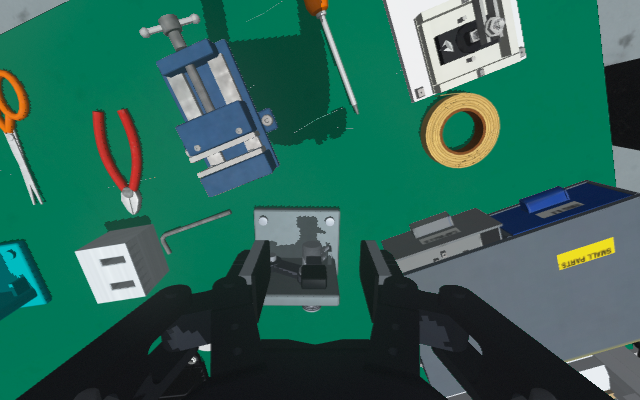

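View pics/s15d.png

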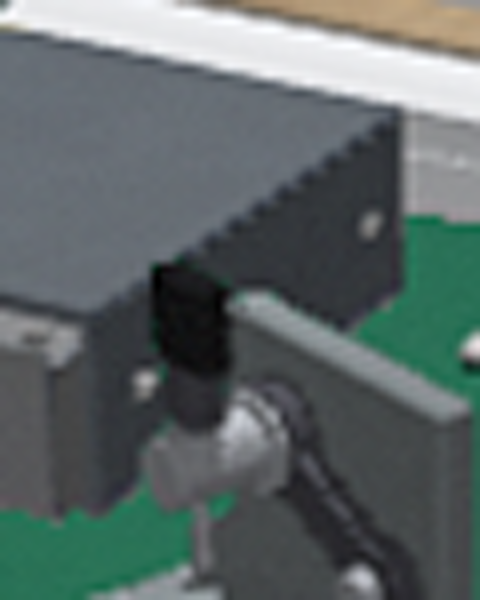

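View pics/t15.png

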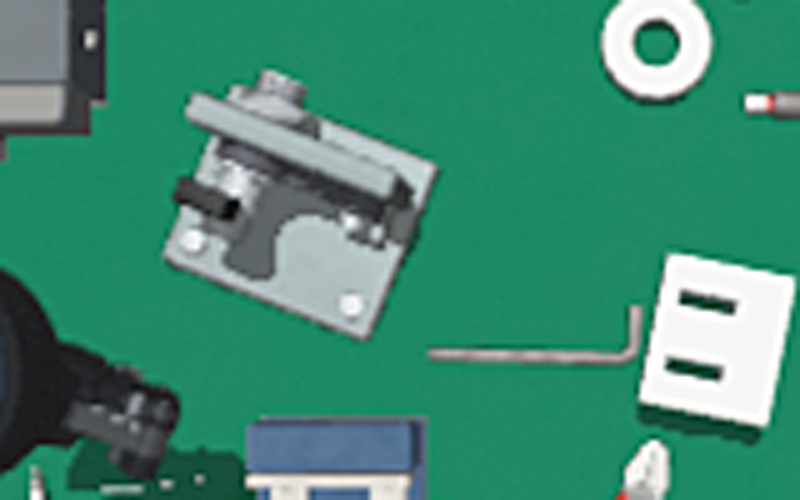

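```bash
python3 - <<'E'
from h import *
s=camera_model("scene");h=np.array([.629,-.0705,0])
f=lambda z:((proj(s,h+[0,0,z])-[235,125]+.5)*8).round(0)
for z in(.122,.094,.076,.028):print(z,f(z))
im=cv2.imread("pics/w15.png");cv2.imwrite("pics/w15d.png",cv2.resize(im[200:310,250:345],None,fx=5.4,fy=5.4,interpolation=cv2.INTER_CUBIC))
E
```

```text
0.122 [191. 275.]
0.094 [195. 366.]
0.076 [197. 424.]
0.028 [203. 574.]
```

View pics/w15d.png

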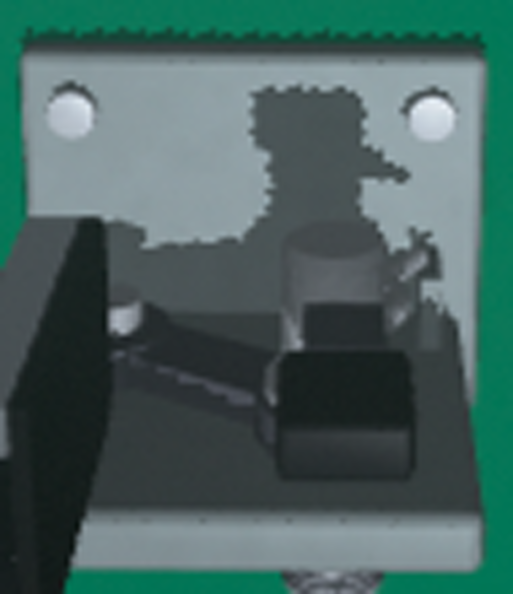

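The home-pose projection matches: grip top, ferrule joint (row ~366) and ferrule underside on the stud (~424). The clip is upright and square, and the gripper is clear. Handing in.

```bash
python3 -c "
from bench import hand_in
print(hand_in())"
```

```text
the job is handed in; nothing more can be done
None
```

The clip is fully home on the grey bracket's stud, released, and the job is handed in at about 19 s.

- **Grasp:** My first grip was too shallow, so I re-gripped 13 mm lower before lifting the clip out of the rack.
- **Insertion:** I lined the straight leg's tip up with the stud's hole by camera, and it dropped in with no contact force. That meant I did not need to slide the tip along the crest. The bow passed over the stud at a peak of about 13 N and snapped on. I stopped pressing at about 19 N against the hard stop, eased off to about 5 N, then let go.
- **Last checks:** The scene picture shows the grip and ferrule within 1–2 mm of where they should be when home, with the ferrule underside on the stud. The leg shows below the stud, the clip is upright, and the gripper is well clear. The rack and the hex key have not moved in the top view. The plug gauge was only partly in frame, and that part looked unmoved.
- **Not measured:** I did not measure the bow angle. That it hugs the stud is inferred from the snap (the force turned to a downward pull) and from the pictures.
- **Disagreements:** The pad ends sat about 25 mm behind the stated TCP, and the camera estimates of the hole differed by 1–2 mm.

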